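# Put the muddler away and draw the bar box's sliding tray home

### The arm

A 7-joint arm with a two-finger parallel gripper is mounted at the origin on a cart in front of the work surface, level with it; the furniture and walls round the work are solid. World frame = base frame: x ahead of the robot, y to its left, z up, the work surface at z = 0. Lengths are in m, angles in rad, forces in N, time in s.
With the tool pointing down it reaches from about 0.4 to 0.875 m from the base axis. Payload 19.3 kg.
Tool frame: the origin (TCP) lies on the centre line of the jaws, within the pads' length; the fingertips stand 14 mm ahead of it and the grasp point (between the pads) lies 5 mm behind it; x points along the fingers, y is the direction in which the jaws open and shut, and the axes are right-handed (so a half turn about x gives the same grasp; the last joint's range is limited). The gripper opens to 85 mm and grips with 20 to 120 N. Pads are 22 mm wide; open, the fingers measure 114 mm over their backs; the gripper's body (76 mm by 85 mm) begins 54 mm behind the grasp point. The pads swing forward as they close: fully open they stand 13 mm farther back than shut.
Start: joints at [-1.314, 0.521, -0.036, 1.599, 0.021, 1.021, -0.113], TCP at [0.201, 0.592, 0.245] pointing down, gripper open.
Joint ranges: [-2.91, 2.91], [-0.3, 2.13], [-1.5, 1.42], [0.17, 2.43], [-1.26, 4.41], [0.16, 1.93], [-2.52, 2.52]. Speed limits (rad/s): [1.89, 1.89, 2.39, 2.39, 3.01, 3.01, 3.01].

### API

Orientations are given as [roll, pitch, yaw] about the fixed x, y, z axes, in that order (R = Rz(yaw) Ry(pitch) Rx(roll)).
In Python, from workcell import monitor, optics, bot gives the robot as it stands.
- The arm moves only by the tool arm_command, never from a script. Its arguments are lists of equal length, an entry for each row: "delta_pos": the shift along the tool's x, y, z as a fraction of full scale, a list of three; "rotation": the turn, a rotation vector about the tool's x, y, z as a fraction of full scale, a list of three. In form: {"delta_pos": [[dx, dy, dz], ...], "rotation": [[wx, wy, wz], ...]}. A call has 1 to 10 rows; each row shifts and turns the pose as measured when the row begins, along the tool's axes as they then stand; what a row does not reach is not made up. Full scale, the value 1, is 30 mm for a shift and 6 degrees for a turn. A row lasts 1/10 s, in which the tool goes at most 50 mm and 8.59 degrees, less where a joint would pass 70% of its speed; a pose out of reach is approached as far as the arm can. A call with a number of a shift or a turn outside -1 to 1 is refused whole. A call with a gripper value outside its range is refused whole. "gripper" is the closure, from -1 (fully open) to 1 (shut), so that 0 is half open, set as the call begins (left out, the last holds). The fingers move at their own pace and stop on an object; "grip_force" is the grip in N (left out, the last holds). Time passes only in rows, so rows that do not move let the fingers close. It gives the time, the measured TCP pose, the force and the opening at its end, in the units of the state.
- monitor.observe(): the state, without advancing time (a new reading comes with each control period).
- optics.grab_frame(name): name is "scene" or "top" or "wrist"; returns the picture (480x640x3 uint8, red, green, blue); there is no depth.
- optics.camera_params(name): a dict with "fx", "fy", "cx", "cy" (pixels), "origin" and "rotation" of the camera in the world. Camera axes: x right, y down, z forward; pixel columns grow to the right and rows downward; lengths in m; the calibration is good to about 2 mm. A picture is of the moment at which its call begins: read the wrist's pose just before it. camera_params takes no time and is no camera call; for the wrist camera it gives the pose at the moment of the call.
- bot.job_done(): hands the job in, once; it reports no verdict.
The state is a dict: "clock": time; "qpos": joint angles; "qd": joint speeds; "joint_efforts": joint torques, N m; "position": TCP position; "tool_rot": TCP orientation; "force": force on the tool from outside, world axes, zero at the start; "moment": the same for the moment, N m; "grip_width": finger opening in m.
Only numpy, scipy, OpenCV 4.12 (cv2) and the standard library are available. Lean on these libraries where they do the work, as an engineer would, in place of code of your own. Each camera call takes 0.05 s, during which the arm holds its last target. There are 200 camera calls.

### The job

Put the wooden muddler away in the empty front bay of the bar box, lying on the bay's floor. Then hook a fingertip behind the far lip of the box's sliding tray and draw the tray towards the front of the box, over the muddler, until it is fully home: up to the metal stop bar, with both spring catches popped out again behind it. Go by feel, because the stop bar is set differently each time: the catches want a firm pull, but do not wrench the tray against the bar (never more than about 20 N). Keep the spoon, the cork and the stopper in the tray and leave the other things where they are.

Things in the scene. Friction and masses are not known exactly. Their poses are not given: they have to be found in the camera images.
- bar_box: Open dark wooden box, fixed, 232 (x) x 256 (y) x 60 mm high. Origin: centre of its underside; x points to its back (away from the robot), z up. Walls 8 mm, floor 6 mm. Inside: x -108 to +108, y -120 to +120 mm. A low partition (x 4 to 9 mm, top at z 32 mm) parts front and back bay. A loose-fitting metal runner frame stands in it on ledges and carries the sliding tray.
- front_bay (a point): A point on the floor of the front bay, 6 mm above the worktop, in the middle of the stretch that is open from above at the start: at least 78 mm along the box's x (39 to each side of this point), 208 mm along y between the frame's sides. The bay's floor itself reaches from x -108 to +4 mm of the box. Axes as the box.
- top_tray: Loose wooden tray on the metal runners, 50 (x) x 227 (y) x 28 mm high, walls 7 mm, 0.25 to 0.5 kg. Origin: centre of its underside, 38 mm above the worktop; axes as the box. 1.5 mm play each side; runner strips 6 mm high at its two ends reach 32 mm behind the far wall. Starts at x +29 to +37 mm in the box's frame. Fully home, it is somewhere from x -77 to -49 mm: the runner frame with stop bar and catches was set by hand, its place is not given.
- far_lip (a point): Middle of the top edge of the tray's far wall (7 mm thick, outer face 3.5 mm farther back than this point), 28 mm above the tray's underside, 66 mm above the worktop. Behind it the box is open for 46 to 54 mm to its rear wall (top at 60 mm), free down to 30 mm above the worktop.
- catch_left (a joint): Brass spring catch in the left side of the runner frame (round nose, 14 mm across, 53 mm above the worktop, 61.5 mm behind the front face of the 6 mm thick stop bar). Value: how far it is pushed in, 0 = out, about 5 mm while the tray rubs along it. Spring 1.2 N at first, about 3 N pushed in. It is out at the start and is out again once the tray has passed and is home.
- catch_right (a joint): The same catch in the right side of the frame, opposite. When the tray's front corners run onto the two catches the pull rises (to about 4 to 9 N); then it drops to a few newtons while they rub, and at the stop bar it climbs without end. Sliding free takes about 1 to 2 N.
- muddler_mid (a point): Wooden muddler, a turned stick 187 mm long, up to 25 mm thick, 0.08 kg, lying on the worktop to the right of the box; this point is its centre, about 12 mm above the worktop. Its length runs along the point's y axis. It is 15 to 25 mm wide to grasp at its middle.
- spoon: Dessert spoon 136 mm long, lying in the tray; origin at its middle, underside.
- cork: Wine cork, 23 mm thick, 44 mm high, standing in the well at the left end of the tray; origin at its foot.
- stopper: Plated bottle stopper, 25 mm thick, 49 mm high, standing in the next well of the tray; origin at its foot.
- jigger: Metal jigger, 43 mm across, 70 mm high, bystander; origin at its foot.
- shot_glass: Small glass, 48 mm across, 61 mm high, bystander; origin at its foot.
- tumbler: Glass tumbler, 80 mm across, 88 mm high, bystander to the left of the box; origin at its foot.

How it is judged:
On the way, in this order (a step that is already met when the one before it is completed fails the run):
1. the muddler lies on the floor of the front bay, released (x of muddler_mid in the frame of bar_box between -0.1 and -0.005 m and y of muddler_mid in the frame of bar_box between -0.045 and 0.045 m and z of muddler_mid in the frame of bar_box between 0.012 and 0.026 m and contact force between the fingers and muddler below 0.1 N), for 0.2 s.
2. the tray is being drawn forward by a finger behind its far lip (x of the grasp point in the frame of top_tray above 0.016 m and contact force between the fingers and top_tray above 0.5 N and x of top_tray in the frame of bar_box below 0.015 m), for 0.05 s.
At the end, for the whole second after the job is handed in: The tray is fully home on its runners (forward of both catches, each of which has sprung out again to within 1.5 mm), the muddler lies on the floor of the front bay, the spoon, the cork and the stopper are still in the tray, and all is at rest (x of muddler_mid in the frame of bar_box between -0.1 and -0.005 m and y of muddler_mid in the frame of bar_box between -0.045 and 0.045 m and z of muddler_mid in the frame of bar_box between 0.012 and 0.026 m and value of joint each of catch_left, catch_right below 0.0015 m and x of top_tray in the frame of bar_box below -0.045 m and z of top_tray in the frame of bar_box between 0.035 and 0.041 m and linear speed of top_tray below 0.01 m/s and x of spoon in the frame of top_tray between -0.025 and 0.025 m and y of spoon in the frame of top_tray between -0.11 and 0.11 m and z of spoon in the frame of top_tray between 0 and 0.04 m and x of cork in the frame of top_tray between -0.025 and 0.025 m and y of cork in the frame of top_tray between -0.11 and 0.11 m and z of cork in the frame of top_tray between 0 and 0.04 m and x of stopper in the frame of top_tray between -0.025 and 0.025 m and y of stopper in the frame of top_tray between -0.11 and 0.11 m and z of stopper in the frame of top_tray between 0 and 0.04 m); the robot touches nothing.
It fails at once if the fingers press on the tray with more than 22 N (contact force between the fingers and top_tray above 22 N).
It fails at once if the jigger, the shot glass or the tumbler is moved by more than 3 cm (distance of any of jigger, shot_glass, tumbler from where it was at the start of the episode above 0.03 m).
It also fails if it takes over 64 s, if anything falls off the work surface, if the arm or the gripper's body presses on something with over 40 N, if the wrist force passes 120 N, or if a joint passes its speed limit or range.

## Working session

There is one attempt and no reset: what is moved stays moved. The work goes in short steps, Python scripts to look and compute and a tool call to move; the robot and the scene stay as the last step left them, time stands still between calls to the robot, and variables do not carry over. Pictures are saved under pics/ and viewed, about 8 in all and at most 12, crops included, and the job is handed in when it is done.

Besides the shell and the picture viewer there is one more tool, called after "Emit:" as name(argument=value, ...), one argument or row to a line, values as JSON. arm_command: Moves the arm, as the interface text tells. Its arguments: {"type":"object","properties":{"delta_pos":{"type":"array","items":{"type":"array","items":{"type":"number"}}},"rotation":{"type":"array","items":{"type":"array","items":{"type":"number"}}},"gripper":{"type":"number"},"grip_force":{"type":"number"}},"required":["delta_pos","rotation"]}

```bash
mkdir -p pics; python3 - <<'E'
from workcell import monitor, optics, bot
import cv2
print(monitor.observe())
for n in ("top","scene"):
    print(n,optics.camera_params(n)); cv2.imwrite(f"pics/{n}0.png",optics.grab_frame(n)[:,:,::-1])
E
```

```text
{'clock': 0.0, 'qpos': array([-1.3142035 ,  0.52200794, -0.03634402,  1.59998353,  0.02120655,
        1.02106795, -0.11281686]), 'qd': array([-9.27164390e-04,  1.50140049e-03, -1.78004015e-03, -1.71267444e-03,
        4.15580830e-04,  1.76568769e-04, -5.26042408e-05]), 'joint_efforts': array([ 1.16018135e-03, -9.27121854e+01,  1.98055409e+00, -3.69935453e+01,
        1.78141793e-02,  8.33725906e-03, -6.36246887e-05]), 'position': array([0.2005574 , 0.59162909, 0.24473808]), 'tool_rot': array([-1.50344824,  1.56971475, -1.83025051]), 'force': array([-0.32547082, -0.15552688,  0.62196866]), 'moment': array([ 1.18011225e-02,  8.96852835e-05, -4.16028586e-02]), 'grip_width': 0.08548859108605632}
top {'fx': 482.61520076275707, 'fy': 482.61520076275707, 'cx': 329.66530764373874, 'cy': 238.54656746874184, 'origin': array([0.32089791, 0.03613817, 1.21854039]), 'rotation': array([-3.00582142, -0.02413369, -1.55229282])}
scene {'fx': 539.3496605829183, 'fy': 539.3496605829183, 'cx': 332.64322375735395, 'cy': 253.59002191964453, 'origin': array([-0.53695736,  0.71897577,  1.23610778]), 'rotation': array([-2.32611799, -0.01655115, -2.13822524])}
```

View pics/top0.png

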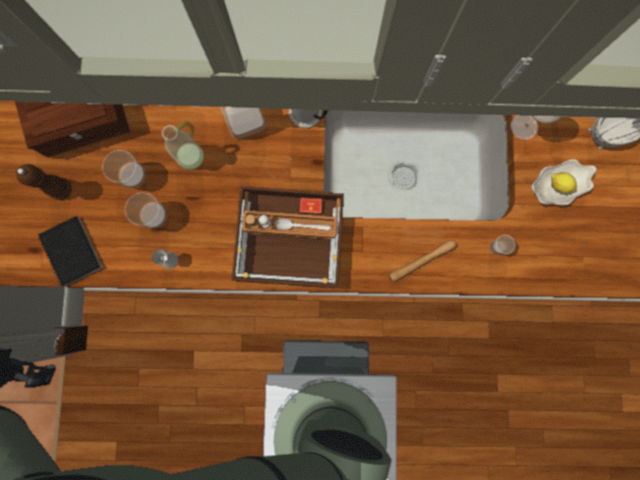

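View pics/scene0.png

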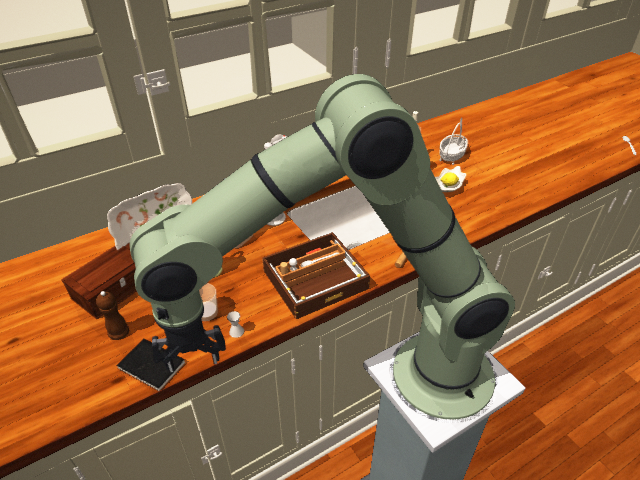

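The top view shows the box at about (234–343, 189–286), the muddler from (391,278) to (455,243), the jigger at (165,260) and the sink behind. The scene view shows the arm to the left of the box. Next I'll enlarge the box and muddler.

```bash
cat > h.py <<'E'
import numpy as np, cv2
from scipy.spatial.transform import Rotation as Ro
from workcell import monitor, optics, bot
def cam(n):
    p=optics.camera_params(n); return p, Ro.from_euler('xyz',p['rotation']).as_matrix() if np.shape(p['rotation'])==(3,) else np.array(p['rotation'])
def ray(pc,u,v,z):
    p,R=pc; d=R@np.array([(u-p['cx'])/p['fx'],(v-p['cy'])/p['fy'],1]); o=p['origin']
    return o+d*(z-o[2])/d[2]
def proj(pc,X):
    p,R=pc; c=R.T@(np.array(X)-p['origin']); return p['fx']*c[0]/c[2]+p['cx'],p['fy']*c[1]/c[2]+p['cy']
def tool(s=None):
    s=s or monitor.observe(); return s['position'],Ro.from_euler('xyz',s['tool_rot'])
def goto(X,yax):
    """total shift (mm, tool axes) and rotvec(deg, tool axes) to reach X, pointing down with jaw axis at angle yax"""
    p,R=tool(); best=None
    for a in (yax,yax+np.pi):
        y=np.array([np.cos(a),np.sin(a),0]); x=np.array([0,0,-1.]); T=Ro.from_matrix(np.c_[x,y,np.cross(x,y)])
        rv=(R.inv()*T).as_rotvec(degrees=True)
        print('opt',np.round(rv,1))
        if best is None or np.linalg.norm(rv)<np.linalg.norm(best): best=rv
    print('shift now-axes mm',np.round(1000*R.inv().apply(np.array(X)-p),1),'world',np.round(1000*(np.array(X)-p),1),'q7',monitor.observe()['qpos'][6])
E
python3 - <<'E'
from h import *
im=cv2.imread('pics/top0.png')
cv2.imwrite('pics/c1.png',cv2.resize(im[180:300,225:475],None,fx=3.2,fy=3.2,interpolation=cv2.INTER_CUBIC))
pc=cam('top')
for (u,v,z) in [(243,189,.06),(343,194,.06),(338,286,.06),(234,281,.06),(391,278,.012),(455,243,.012),(165,260,.03),(504,245,.03)]: print(u,v,ray(pc,u,v,z).round(3))
print(tool()[1].as_matrix().round(3))
E
```

```text
243 189 [0.597 0.225 0.06 ]
343 194 [ 0.591 -0.02   0.06 ]
338 286 [ 0.366 -0.011  0.06 ]
234 281 [0.373 0.237 0.06 ]
391 278 [ 0.39  -0.145  0.012]
455 243 [ 0.482 -0.308  0.012]
165 260 [0.422 0.413 0.03 ]
504 245 [ 0.477 -0.426  0.03 ]
[[-0.     0.321  0.947]
 [-0.001  0.947 -0.321]
 [-1.    -0.001  0.   ]]
```

View pics/c1.png

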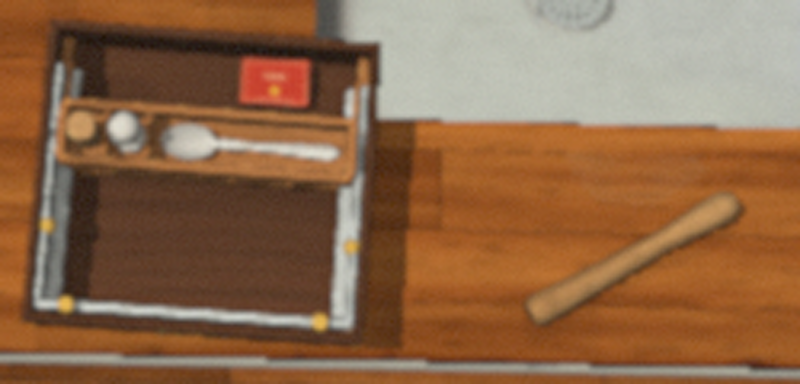

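Emit:
arm_command(
  delta_pos=[
    [0,-0.5,0.95],
    [0,-0.5,0.95],
    [0,-0.5,0.95],
    [0,-0.5,0.95],
    [0,-0.5,0.95],
    [0,-0.5,0.95],
    [0,-0.5,0.95],
    [0,-0.5,0.95],
    [0,-0.5,0.95],
    [0,-0.5,0.95],
  ],
  rotation=[
    [0,0,0],
    [0,0,0],
    [0,0,0],
    [0,0,0],
    [0,0,0],
    [0,0,0],
    [0,0,0],
    [0,0,0],
    [0,0,0],
    [0,0,0],
  ],
  gripper=-1,
)

```text
clock: 1.1
position: [0.4258, 0.3516, 0.2416]
tool_rot: [-2.041, 1.564, -2.359]
force: [-0.1, -0.7, -0.6]
grip_width: 0.0851
```

Emit:
arm_command(
  delta_pos=[
    [0,-1,0.36],
    [0,-1,0.36],
    [0,-1,0.36],
    [0,-1,0.36],
    [0,-1,0.36],
    [0,-1,0.36],
    [0,-1,0.36],
    [0,-1,0.36],
    [0,-1,0.36],
    [0,-1,0.36],
  ],
  rotation=[
    [0,0,0],
    [0,0,0],
    [0,0,0],
    [0,0,0],
    [0,0,0],
    [0,0,0],
    [0,0,0],
    [0,0,0],
    [0,0,0],
    [0,0,0],
  ],
)

```text
clock: 2.1
position: [0.4342, 0.0193, 0.2415]
tool_rot: [-2.064, 1.562, -2.384]
force: [0.7, -0.0, -0.8]
grip_width: 0.0853
```

Emit:
arm_command(
  delta_pos=[
    [0,-1,0.36],
    [0,-1,0.36],
    [0,-1,0.36],
    [0,-1,0.36],
    [0,-1,0.36],
    [0,-1,0.36],
    [0,0,0],
    [0,0,0],
    [0,0,0],
    [0,0,0],
  ],
  rotation=[
    [0,0,0],
    [0,0,0],
    [0,0,0],
    [1,0,0],
    [1,0,0],
    [1,0,0],
    [1,0,0],
    [1,0,0],
    [1,0,0],
    [1,0,0],
  ],
)

```text
clock: 3.1
position: [0.4254, -0.1845, 0.2421]
tool_rot: [-1.354, 1.56, -2.441]
force: [0.4, 0.7, 0.9]
grip_width: 0.0853
```

```bash
python3 - <<'E'
from h import *
goto([.437,-.227,.1],np.radians(29.4))
pc=cam('wrist'); im=optics.grab_frame('wrist'); cv2.imwrite('pics/w1.png',im[:,:,::-1]); np.save('w1.npy',[pc[0]['origin'],pc[0]['rotation']])
print(monitor.observe()['position'],proj(pc,[.437,-.227,.012]),proj(pc,[.39,-.145,.012]),proj(pc,[.482,-.308,.012]))
b,g,r=[x.astype(int) for x in cv2.split(cv2.imread('pics/w1.png'))]
E
```

```text
opt [-1.7  0.1  0.6]
opt [178.3   1.   -0.2]
shift now-axes mm [142.3  -7.9  42.6] world [  11.6  -42.5 -142.1] q7 0.9167602276448814
[ 0.4253146  -0.18453642  0.24206955] (np.float64(316.12937796240857), np.float64(253.13180386070127)) (np.float64(311.9525820026152), np.float64(158.36067462981248)) (np.float64(318.55811875718973), np.float64(333.96317945319504))
```

View pics/w1.png

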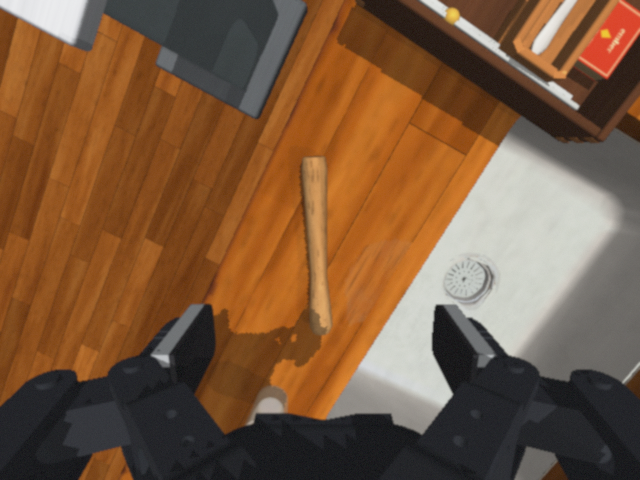

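The muddler runs from (314,157) to (320,333), within about 3 px of the prediction, so I'm descending.

Emit:
arm_command(
  delta_pos=[
    [0.9,-0.13,0.7],
    [1,-0.13,0.7],
    [1,0,0],
    [1,0,0],
    [1,0,0],
    [0.8,0,0],
    [0.2,0,0],
    [0,0,0],
  ],
  rotation=[
    [-0.28,0,0.1],
    [0,0,0],
    [0,0,0],
    [0,0,0],
    [0,0,0],
    [0,0,0],
    [0,0,0],
    [0,0,0],
  ],
)

```text
clock: 3.95
position: [0.4399, -0.2265, 0.0588]
tool_rot: [0.667, 1.568, -0.378]
force: [-0.0, -0.2, 0.2]
grip_width: 0.0853
```

```bash
python3 -c "
from h import *
goto([.437,-.227,.018],np.radians(29.4))"
```

```text
opt [ 0.7  0.1 -0.1]
opt [-179.3    0.2    0.2]
shift now-axes mm [40.8 -2.8 -1.1] world [ -2.9  -0.5 -40.8] q7 1.2099670659531692
```

Emit:
arm_command(
  delta_pos=[
    [0.7,-0.09,-0.04],
    [0.5,0,0],
    [0.15,0,0],
    [0,0,0],
  ],
  rotation=[
    [0,0,0],
    [0,0,0],
    [0,0,0],
    [0,0,0],
  ],
)

```text
clock: 4.35
position: [0.4396, -0.2276, 0.0216]
tool_rot: [0.723, 1.562, -0.319]
force: [-0.5, 1.2, 0.8]
grip_width: 0.0853
```

Emit:
arm_command(
  delta_pos=[
    [0,0,0],
    [0,0,0],
    [0,0,0],
    [0,0,0],
    [0,0,0],
    [0,0,0],
    [0,0,0],
  ],
  rotation=[
    [0,0,0],
    [0,0,0],
    [0,0,0],
    [0,0,0],
    [0,0,0],
    [0,0,0],
    [0,0,0],
  ],
  gripper=1,
  grip_force=35,
)

```text
clock: 5.05
position: [0.4413, -0.228, 0.025]
tool_rot: [0.715, 1.558, -0.325]
force: [-0.1, 0.3, -1.1]
grip_width: 0.0162
```

Emit:
arm_command(
  delta_pos=[
    [0,0,0],
    [0,0,0],
    [0.2,0,0],
    [0.2,0,0],
    [0,0,0],
  ],
  rotation=[
    [0,0,0],
    [0,0,0],
    [0,0,0],
    [0,0,0],
    [0,0,0],
  ],
  gripper=0.3,
)

```text
clock: 5.55
position: [0.4418, -0.2282, 0.0135]
tool_rot: [0.765, 1.557, -0.275]
force: [-5.5, 4.6, 35.4]
grip_width: 0.0297
```

```bash
python3 -c "
from h import *
goto([.437,-.227,.017],np.radians(29.4))"
```

```text
opt [ 1.   0.6 -0.6]
opt [-179.     0.9    0.9]
shift now-axes mm [-3.6 -3.5 -3.4] world [-4.8  1.2  3.5] q7 1.2461311686629342
```

Emit:
arm_command(
  delta_pos=[
    [-0.15,0,0],
    [0,0,0],
  ],
  rotation=[
    [0,0,0],
    [0,0,0],
  ],
)

```text
clock: 5.75
position: [0.4416, -0.2283, 0.0176]
tool_rot: [0.779, 1.557, -0.262]
force: [-0.5, 0.4, -0.3]
grip_width: 0.03
```

Emit:
arm_command(
  delta_pos=[
    [0,0,0],
    [0,0,0],
    [0,0,0],
    [0,0,0],
  ],
  rotation=[
    [0,0,0],
    [0,0,0],
    [0,0,0],
    [0,0,0],
  ],
  gripper=1,
  grip_force=40,
)

```text
clock: 6.15
position: [0.4418, -0.2281, 0.0171]
tool_rot: [0.818, 1.557, -0.223]
force: [-2.9, 1.2, 14.3]
grip_width: 0.0164
```

Emit:
arm_command(
  delta_pos=[
    [-0.5,0,0],
    [-1,0,0],
    [-1,0,0],
    [-1,0,0],
    [-0.9,0,0],
    [0,0,0],
    [0,0,0],
  ],
  rotation=[
    [0,0,0],
    [0,0,0],
    [0.9,0,0],
    [0.9,0,0],
    [0.9,0,0],
    [0.9,0,0],
    [0.9,0,0],
  ],
)

```text
clock: 6.85
position: [0.4389, -0.2273, 0.151]
tool_rot: [1.473, 1.561, -0.055]
force: [0.0, -0.6, -0.7]
grip_width: 0.0162
```

```bash
python3 -c "
from h import *
goto([.445,.106,.14],np.radians(-2)); print(tool()[1].as_matrix().round(3), monitor.observe()['grip_width'])"
```

```text
opt [ 4.4  0.  -0.6]
opt [-1.756e+02  9.000e-01  1.000e-01]
shift now-axes mm [  10.8   20.2 -332.7] world [  6.1 333.3 -11. ] q7 0.7847818112599576
[[ 0.01   0.999  0.043]
 [-0.001  0.043 -0.999]
 [-1.     0.01   0.001]] 0.016248863810099445
```

Emit:
arm_command(
  delta_pos=[
    [0,0.07,-1],
    [0,0.07,-1],
    [0,0.07,-1],
    [0,0.07,-1],
    [0,0.07,-1],
    [0,0.07,-1],
    [0,0.07,-1],
    [0,0.07,-1],
    [0,0.07,-1],
    [0,0,-0.6],
  ],
  rotation=[
    [0.2,0,0],
    [0.2,0,0],
    [0.2,0,0],
    [0.1,0,-0.1],
    [0,0,0],
    [0,0,0],
    [0,0,0],
    [0,0,0],
    [0,0,0],
    [0,0,0],
  ],
)

```text
clock: 7.85
position: [0.4632, 0.0686, 0.1466]
tool_rot: [-0.624, 1.564, -2.236]
force: [0.4, -0.1, -1.0]
grip_width: 0.0157
```

Emit:
arm_command(
  delta_pos=[
    [0,0,0],
    [0,0,0],
  ],
  rotation=[
    [0,0,0],
    [0,0,0],
  ],
)

```text
clock: 8.05
position: [0.463, 0.0711, 0.1456]
tool_rot: [-0.686, 1.563, -2.294]
force: [-1.1, -1.1, -0.9]
grip_width: 0.016
```

```bash
python3 - <<'E'
from h import *
goto([.445,.106,.14],np.radians(-2))
pc=cam('wrist'); im=optics.grab_frame('wrist'); cv2.imwrite('pics/w2.png',im[:,:,::-1])
np.save('w2.npy',np.r_[pc[0]['origin'],pc[0]['rotation'],pc[0]['fx'],pc[0]['fy'],pc[0]['cx'],pc[0]['cy']])
print(monitor.observe()['position'],monitor.observe()['grip_width'])
E
```

```text
opt [-0.1  0.3  0.3]
opt [179.9   0.4  -0.5]
shift now-axes mm [  5.5 -19.2 -34.2] world [-18.   34.9  -5.6] q7 0.10567483907760572
[0.46293032 0.07096622 0.14558315] 0.016231888833159618
```

View pics/w2.png

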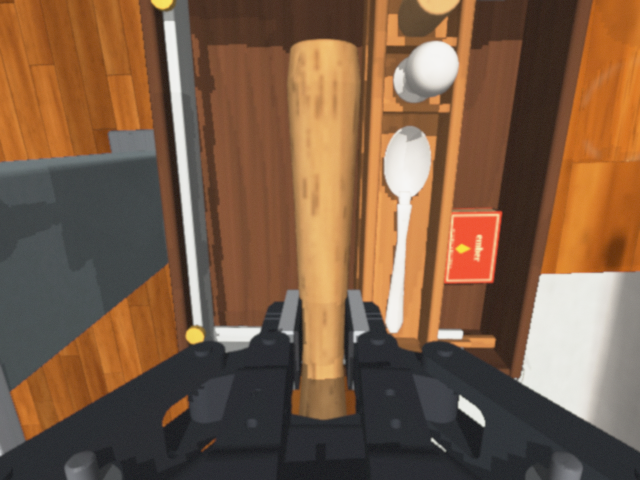

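The picture shows the muddler held in the middle. The tray's front edge runs from about (376,20) to (363,290), the stop bar from (169,10) to (205,330), the box front from (140,0) to (182,350) and its rear from (590,0) to (515,375).

```bash
python3 - <<'E'
from h import *
w=np.load('w2.npy'); pc=(dict(origin=w[:3],fx=w[6],fy=w[7],cx=w[8],cy=w[9]),Ro.from_euler('xyz',w[3:6]).as_matrix())
for n,u,v,z in [('front',140,0,.06),('front',180,330,.06),('rear',590,0,.06),('rear',515,375,.06),('trayfront',376,20,.066),('trayfront',363,290,.066),('trayfar out',475,0,.066),('trayfar out',441,310,.066),('bar out',165,10,.06),('bar out',190,325,.06),('bar in',176,10,.06),('bar in',203,325,.06),('frameR in',280,328,.05),('boxR front corner',190,375,.06)]: print(n,ray(pc,u,v,z).round(4))
E
```

```text
front [0.375  0.2119 0.06  ]
front [0.3677 0.0249 0.06  ]
rear [0.6019 0.2031 0.06  ]
rear [ 0.5886 -0.0167  0.06  ]
trayfront [0.4936 0.1968 0.066 ]
trayfront [0.4862 0.0515 0.066 ]
trayfar out [0.542  0.2036 0.066 ]
trayfar out [0.5343 0.0364 0.066 ]
bar out [0.387 0.207 0.06 ]
bar out [0.3747 0.0282 0.06  ]
bar in [0.3926 0.2068 0.06  ]
bar in [0.3831 0.028  0.06  ]
frameR in [0.4313 0.0185 0.05  ]
boxR front corner [ 0.3694 -0.0094  0.06  ]
```

Emit:
arm_command(
  delta_pos=[
    [0,-0.38,-0.6],
    [0,-0.38,-0.55],
    [0.5,0,0],
    [0.5,0,0],
    [0.2,0,0],
    [0,0,0],
  ],
  rotation=[
    [0.1,0,0],
    [0,0,0.05],
    [0,0,0],
    [0,0,0],
    [0,0,0],
    [0,0,0],
  ],
)

```text
clock: 8.7
position: [0.4416, 0.1019, 0.1085]
tool_rot: [0.208, 1.564, -1.42]
force: [-0.1, -0.1, -0.1]
grip_width: 0.0161
```

```bash
python3 -c "
from h import *
goto([.440,.106,.025],np.radians(-2.7))"
```

```text
opt [-0.5  0.4 -0.1]
opt [ 1.795e+02 -1.000e-01 -6.000e-01]
shift now-axes mm [83.4 -1.9 -4.6] world [ -1.6   4.1 -83.5] q7 0.06973746143574011
```

```bash
python3 - <<'E'
from h import *
w=np.load('w2.npy'); pc=(dict(origin=w[:3],fx=w[6],fy=w[7],cx=w[8],cy=w[9]),Ro.from_euler('xyz',w[3:6]).as_matrix())
print(w[:3])
for z in (.038,.044,.06): print(z,ray(pc,240,328,z).round(4),ray(pc,240,342,z).round(4))
print('muddler end',ray(pc,325,40,.14).round(4))
t=cam('top')
for u,v in [(240.6,187.8),(343,194),(335.9,287.8),(232.8,280)]: print(ray(t,u,v,.06).round(4))
cv2.imwrite('pics/w3.png',optics.grab_frame('wrist')[:,:,::-1])
E
```

```text
[0.46630196 0.14284287 0.27293903]
0.038 [0.4007 0.0128 0.038 ] [0.3996 0.0015 0.038 ]
0.044 [0.4024 0.0161 0.044 ] [0.4013 0.0051 0.044 ]
0.06 [0.4069 0.025  0.06  ] [0.4058 0.0147 0.06  ]
muddler end [0.4673 0.1724 0.14  ]
[0.6003 0.2314 0.06  ]
[ 0.5908 -0.0196  0.06  ]
[ 0.3612 -0.006   0.06  ]
[0.3749 0.2402 0.06  ]
```

View pics/w3.png

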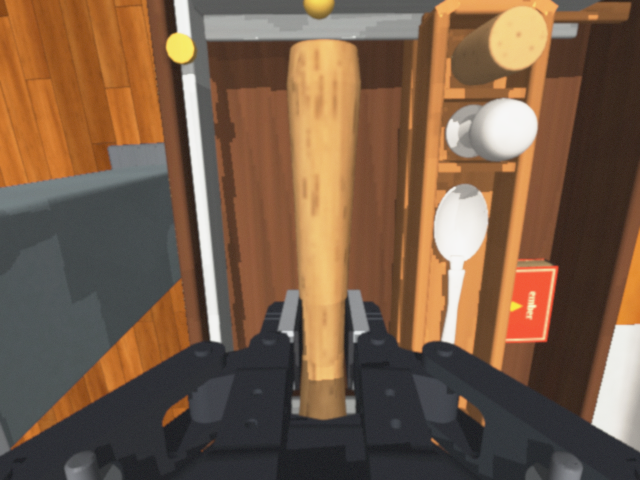

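Here the left runner's inner edge lies at row ~40, the left tray end at row ~5 and the muddler's end at row 40.

```bash
python3 - <<'E'
from h import *
pc=cam('wrist'); print(monitor.observe()['position'],pc[0]['origin'])
for n,u,v,z in [('runner in L',250,40,.032),('runner in L',250,40,.038),('mud end',325,40,.105),('mud end',325,40,.113),('tray L end',490,2,.066),('tray front',436,20,.066),('tray front',420,200,.066),('bar in',196,60,.06),('bar in',222,345,.06),('catch L nose',320,18,.053),('tray far out',553,10,.066),('tray far out',515,240,.066)]: print(n,z,ray(pc,u,v,z).round(4))
E
```

```text
[0.44173795 0.10190082 0.10881647] [0.44560365 0.17376583 0.23610113]
runner in L 0.032 [0.4122 0.2209 0.032 ]
runner in L 0.038 [0.4132 0.2195 0.038 ]
mud end 0.105 [0.4481 0.2027 0.105 ]
mud end 0.113 [0.4479 0.2009 0.113 ]
tray L end 0.066 [0.5161 0.2213 0.066 ]
tray front 0.066 [0.4945 0.2161 0.066 ]
tray front 0.066 [0.4894 0.1421 0.066 ]
bar in 0.06 [0.3925 0.208  0.06  ]
bar in 0.06 [0.3848 0.0674 0.06  ]
catch L nose 0.053 [0.4473 0.2229 0.053 ]
tray far out 0.066 [0.5419 0.217  0.066 ]
tray far out 0.066 [0.5354 0.12   0.066 ]
```

Emit:
arm_command(
  delta_pos=[
    [0,-0.06,-0.22],
    [0.6,0,0],
    [0.6,0,0],
    [0.6,0,0],
    [0.3,0,0],
    [0,0,0],
  ],
  rotation=[
    [0,0,0],
    [0,0,0],
    [0,0,0],
    [0,0,0],
    [0,0,0],
    [0,0,0],
  ],
)

```text
clock: 9.35
position: [0.4426, 0.1103, 0.0469]
tool_rot: [1.042, 1.563, -0.587]
force: [0.4, 0.1, -0.8]
grip_width: 0.0165
```

```bash
python3 -c "
from h import *
goto([.440,.1085,.025],np.radians(-2.7))"
```

```text
opt [-0.6  0.2 -0.4]
opt [179.4  -0.6  -0.4]
shift now-axes mm [21.9 -2.6  1.9] world [ -2.6  -1.8 -21.9] q7 0.13865526247051638
```

Emit:
arm_command(
  delta_pos=[
    [0.3,-0.09,0.06],
    [0.25,0,0],
    [0.15,0,0],
  ],
  rotation=[
    [0,0,0],
    [0,0,0],
    [0,0,0],
  ],
)

```text
clock: 9.65
position: [0.4407, 0.1091, 0.0262]
tool_rot: [1.271, 1.561, -0.357]
force: [0.2, 0.7, -1.2]
grip_width: 0.0164
```

Emit:
arm_command(
  delta_pos=[
    [0.1,0,0],
    [0,0,0],
  ],
  rotation=[
    [0,0,0],
    [0,0,0],
  ],
)

```text
clock: 9.85
position: [0.4408, 0.109, 0.023]
tool_rot: [1.318, 1.561, -0.311]
force: [-3.0, 0.3, 12.7]
grip_width: 0.016
```

Emit:
arm_command(
  delta_pos=[
    [-0.03,0,0],
    [0,0,0],
    [0,0,0],
    [0,0,0],
  ],
  rotation=[
    [0,0,0],
    [0,0,0],
    [0,0,0],
    [0,0,0],
  ],
  gripper=0.2,
)

```text
clock: 10.25
position: [0.4405, 0.1091, 0.0241]
tool_rot: [1.342, 1.562, -0.287]
force: [-0.8, -1.0, 1.4]
grip_width: 0.034
```

Emit:
arm_command(
  delta_pos=[
    [-0.3,0,0],
    [-0.8,0,0],
    [-1,0,0],
    [-1,0,0],
    [-1,0,0],
    [-0.2,0,0],
    [0,0,0],
  ],
  rotation=[
    [0,0,0],
    [0,0,0],
    [0,0,0],
    [0,0,0],
    [0,0,0],
    [0,0,0],
    [0,0,0],
  ],
)

```text
clock: 10.95
position: [0.4396, 0.1088, 0.1606]
tool_rot: [1.448, 1.561, -0.183]
force: [0.0, 0.5, -1.0]
grip_width: 0.0338
```

```bash
python3 - <<'E'
from h import *
s=monitor.observe(); print(s['position'],s['grip_width'],s['clock'])
im=optics.grab_frame('wrist')
cv2.imwrite('pics/w4.png',im[:,:,::-1])
E
```

```text
[0.4396162  0.10883658 0.16056771] 0.03379921892383987 10.95
```

View pics/w4.png

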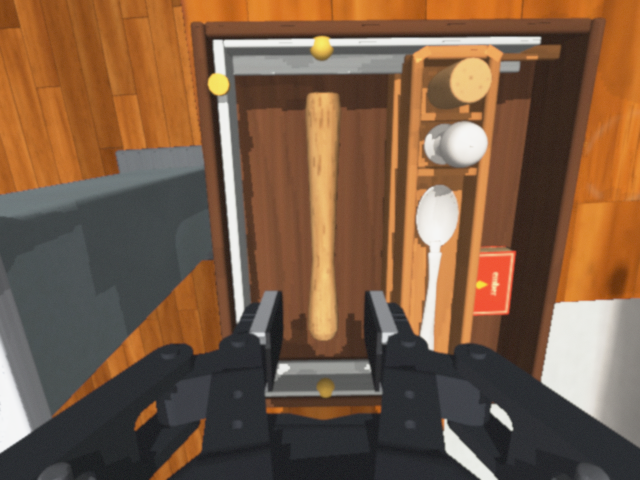

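The muddler lies free on the bay floor, from (322,95) to (322,338). Next I'll shut the gripper and move behind the tray.

Emit:
arm_command(
  delta_pos=[
    [0,0.8,0],
    [0,0.8,0],
    [0,0.8,0],
    [0,0.8,0],
    [0,0.7,-0.05],
    [0,0.1,0],
    [0,0,0],
  ],
  rotation=[
    [0,0,0],
    [0,0,0],
    [0,0,0],
    [0,0,0],
    [0,0,0],
    [0,0,0],
    [0,0,0],
  ],
  gripper=1,
)

```text
clock: 11.7
position: [0.5604, 0.1019, 0.1533]
tool_rot: [-0.288, 1.567, -1.92]
force: [-0.2, -0.1, -0.6]
grip_width: 0.0
```

```bash
python3 - <<'E'
from h import *
goto([.561,.1075,.058],np.radians(-2.7)); s=monitor.observe(); print(s['position'],s['grip_width'])
pc=cam('wrist'); im=optics.grab_frame('wrist'); cv2.imwrite('pics/w5.png',im[:,:,::-1])
print([np.round(proj(pc,X)) for X in ([.5345,.1075,.066],[.561,.1075,.044],[.587,.1075,.06])])
np.save('w5.npy',np.r_[pc[0]['origin'],pc[0]['rotation'],pc[0]['fx'],pc[0]['fy'],pc[0]['cx'],pc[0]['cy']])
E
```

```text
opt [-0.8  0.2  0.1]
opt [ 1.792e+02  1.000e-01 -3.000e-01]
shift now-axes mm [95.3  0.4 -6. ] world [  0.6   5.6 -95.3] q7 0.06692088654566648
[0.56038325 0.10185993 0.15328969] 1.505136230832738e-05
[array([281., 251.]), array([324., 239.]), array([365., 243.])]
```

View pics/w5.png

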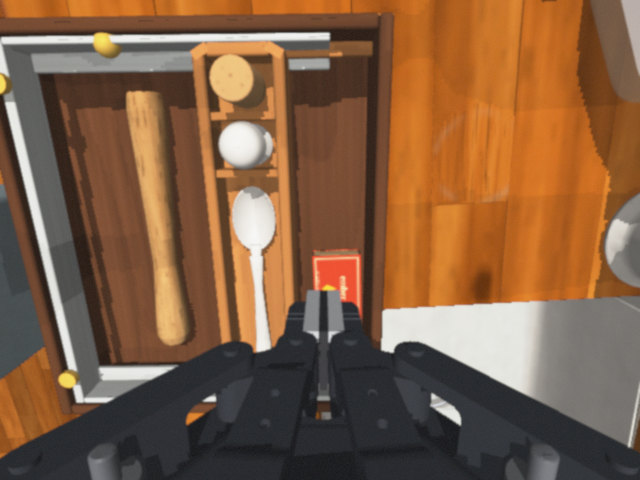

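```bash
python3 - <<'E'
from h import *
im=cv2.imread('pics/w5.png'); cv2.imwrite('pics/c5.png',cv2.resize(im[150:300,200:400],None,fx=4,fy=4,interpolation=cv2.INTER_NEAREST))
E
```

```text
(no output)
```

View pics/c5.png

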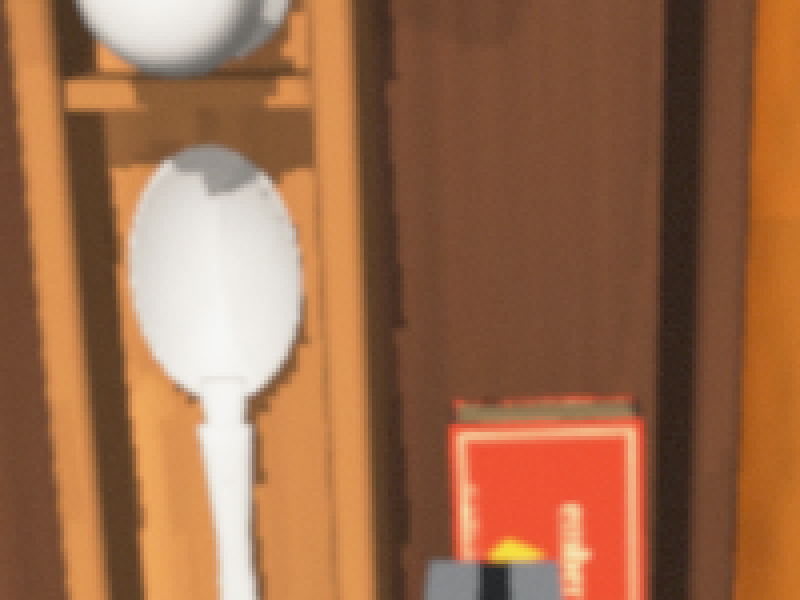

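At row 251 the tray's far wall ends at column 292 and the rear wall begins at column 375, so the gap's middle is at x ≈ 0.565.

Emit:
arm_command(
  delta_pos=[
    [0,0.15,-0.19],
    [0.5,0,0],
    [0.8,0,0],
    [0.8,0,0],
    [0.4,0,0],
    [0,0,0],
  ],
  rotation=[
    [-0.1,0,0],
    [0,0,0],
    [0,0,0],
    [0,0,0],
    [0,0,0],
    [0,0,0],
  ],
)

```text
clock: 12.35
position: [0.5619, 0.1093, 0.0732]
tool_rot: [-0.92, 1.566, -2.538]
force: [-0.0, 0.2, 1.2]
grip_width: 0.0002
```

```bash
python3 -c "
from h import *
goto([.565,.1075,.058],np.radians(-2.7)); print(monitor.observe()['force'])"
```

```text
opt [0.  0.2 0.2]
opt [-180.    -0.3    0.2]
shift now-axes mm [15.2  3.2  1.7] world [  3.1  -1.8 -15.2] q7 0.13118149942300078
[-0.00905351  0.16475787  1.24015781]
```

Emit:
arm_command(
  delta_pos=[
    [0.25,0.1,0.05],
    [0.2,0,0],
    [0,0,0],
  ],
  rotation=[
    [0,0,0],
    [0,0,0],
    [0,0,0],
  ],
)

```text
clock: 12.65
position: [0.5656, 0.1077, 0.0599]
tool_rot: [-0.771, 1.568, -2.388]
force: [0.1, 0.1, 0.2]
grip_width: -0.0
```

Emit:
arm_command(
  delta_pos=[
    [0,-0.1,0],
    [0,-0.1,0],
    [0,-0.1,0],
    [0,-0.1,0],
  ],
  rotation=[
    [0,0,0],
    [0,0,0],
    [0,0,0],
    [0,0,0],
  ],
)

```text
clock: 13.05
position: [0.5536, 0.1084, 0.0612]
tool_rot: [0.094, 1.569, -1.523]
force: [1.8, -0.7, -1.3]
grip_width: -0.0008
```

Emit:
arm_command(
  delta_pos=[
    [0.01,-0.15,0],
    [0.01,-0.15,0],
    [0.01,-0.15,0],
    [0.01,-0.15,0],
    [0.01,-0.15,0],
    [0.01,-0.15,0],
  ],
  rotation=[
    [0,0,0],
    [0,0,0],
    [0,0,0],
    [0,0,0],
    [0,0,0],
    [0,0,0],
  ],
)

```text
clock: 13.65
position: [0.5262, 0.1099, 0.0606]
tool_rot: [1.433, 1.566, -0.184]
force: [3.4, -0.2, 2.0]
grip_width: -0.0004
```

Emit:
arm_command(
  delta_pos=[
    [0.01,-0.12,0],
    [0.01,-0.12,0],
    [0.01,-0.1,0],
    [0.01,-0.1,0],
  ],
  rotation=[
    [0,0,0],
    [0,0,0],
    [0,0,0],
    [0,0,0],
  ],
)

```text
clock: 14.05
position: [0.5117, 0.1106, 0.0592]
tool_rot: [1.435, 1.566, -0.182]
force: [3.2, 0.4, 3.7]
grip_width: -0.0
```

Emit:
arm_command(
  delta_pos=[
    [0.01,-0.1,0],
    [0.01,-0.1,0],
    [0.01,-0.1,0],
  ],
  rotation=[
    [0,0,0],
    [0,0,0],
    [0,0,0],
  ],
)

```text
clock: 14.35
position: [0.5038, 0.111, 0.0588]
tool_rot: [1.518, 1.562, -0.1]
force: [10.5, -0.9, 5.2]
grip_width: -0.0001
```

Emit:
arm_command(
  delta_pos=[
    [0,-0.1,0],
    [0,-0.1,0],
  ],
  rotation=[
    [0,0,0],
    [0,0,0],
  ],
)

```text
clock: 14.55
position: [0.4995, 0.1111, 0.0592]
tool_rot: [1.542, 1.558, -0.076]
force: [6.5, -1.4, -0.5]
grip_width: -0.0004
```

Emit:
arm_command(
  delta_pos=[
    [0,-0.1,0],
    [0,-0.1,0],
  ],
  rotation=[
    [0,0,0],
    [0,0,0],
  ],
)

```text
clock: 14.75
position: [0.4948, 0.1108, 0.0594]
tool_rot: [1.515, 1.554, -0.104]
force: [11.2, -1.2, 1.0]
grip_width: -0.0001
```

Emit:
arm_command(
  delta_pos=[
    [0,-0.1,0],
    [0,-0.1,0],
  ],
  rotation=[
    [0,0,0],
    [0,0,0],
  ],
)

```text
clock: 14.95
position: [0.4899, 0.1109, 0.0595]
tool_rot: [1.52, 1.551, -0.1]
force: [4.8, -0.5, -0.4]
grip_width: -0.0002
```

Emit:
arm_command(
  delta_pos=[
    [0,-0.1,0],
    [0,-0.1,0],
  ],
  rotation=[
    [0,0,0],
    [0,0,0],
  ],
)

```text
clock: 15.15
position: [0.4838, 0.1111, 0.0593]
tool_rot: [1.509, 1.55, -0.111]
force: [4.8, -0.3, -0.4]
grip_width: -0.0
```

Emit:
arm_command(
  delta_pos=[
    [0,-0.1,0],
    [0,-0.1,0],
    [0,-0.1,0],
    [0,-0.1,0],
  ],
  rotation=[
    [0,0,0],
    [0,0,0],
    [0,0,0],
    [0,0,0],
  ],
)

```text
clock: 15.55
position: [0.471, 0.1118, 0.059]
tool_rot: [1.512, 1.55, -0.107]
force: [5.7, 0.1, 0.5]
grip_width: -0.0005
```

Emit:
arm_command(
  delta_pos=[
    [0,-0.1,0],
    [0,-0.1,0],
  ],
  rotation=[
    [0,0,0],
    [0,0,0],
  ],
)

```text
clock: 15.75
position: [0.4648, 0.1122, 0.059]
tool_rot: [1.523, 1.549, -0.097]
force: [4.7, 0.0, 0.8]
grip_width: -0.0003
```

Emit:
arm_command(
  delta_pos=[
    [0,-0.08,0],
    [0,-0.08,0],
  ],
  rotation=[
    [0,0,0],
    [0,0,0],
  ],
)

```text
clock: 15.95
position: [0.4593, 0.1124, 0.059]
tool_rot: [1.523, 1.549, -0.097]
force: [4.0, -1.4, 1.9]
grip_width: 0.0003
```

Emit:
arm_command(
  delta_pos=[
    [0,-0.06,0],
  ],
  rotation=[
    [0,0,0],
  ],
)

```text
clock: 16.05
position: [0.4573, 0.1125, 0.0589]
tool_rot: [1.524, 1.549, -0.096]
force: [4.3, -0.4, 1.8]
grip_width: -0.0003
```

Emit:
arm_command(
  delta_pos=[
    [0,-0.06,0],
  ],
  rotation=[
    [0,0,0],
  ],
)

```text
clock: 16.15
position: [0.4553, 0.1126, 0.0589]
tool_rot: [1.527, 1.549, -0.093]
force: [5.0, -0.4, 2.6]
grip_width: 0.0
```

Emit:
arm_command(
  delta_pos=[
    [0,-0.06,0],
  ],
  rotation=[
    [0,0,0],
  ],
)

```text
clock: 16.25
position: [0.4536, 0.1128, 0.059]
tool_rot: [1.534, 1.549, -0.086]
force: [4.7, 0.8, 2.3]
grip_width: 0.0002
```

Emit:
arm_command(
  delta_pos=[
    [0,-0.06,0],
  ],
  rotation=[
    [0,0,0],
  ],
)

```text
clock: 16.35
position: [0.4521, 0.113, 0.059]
tool_rot: [1.545, 1.548, -0.075]
force: [12.0, 0.5, 0.4]
grip_width: -0.0002
```

Emit:
arm_command(
  delta_pos=[
    [0,-0.06,0],
  ],
  rotation=[
    [0,0,0],
  ],
)

```text
clock: 16.45
position: [0.4518, 0.1132, 0.0593]
tool_rot: [1.553, 1.545, -0.067]
force: [17.8, -2.6, -3.5]
grip_width: 0.0001
```

Emit:
arm_command(
  delta_pos=[
    [0,-0.06,0],
  ],
  rotation=[
    [0,0,0],
  ],
)

```text
clock: 16.55
position: [0.4519, 0.1131, 0.0596]
tool_rot: [1.557, 1.541, -0.063]
force: [15.2, -2.8, -1.3]
grip_width: 0.0002
```

The force climbed to 15–18 N with no more travel, so the tray is at the bar. I'll back off, lift and look.

Emit:
arm_command(
  delta_pos=[
    [0,0.2,0],
    [0,0.2,0],
    [0,0,0],
    [-0.5,0,0],
    [-0.8,0,0],
    [-1,0,0],
    [-1,0,0],
    [-1,0,0],
    [-0.5,0,0],
    [0,0,0],
  ],
  rotation=[
    [0,0,0],
    [0,0,0],
    [0,0,0],
    [0,0,0],
    [0,0,0],
    [0,0,0],
    [0,0,0],
    [0,0,0],
    [0,0,0],
    [0,0,0],
  ],
)

```text
clock: 17.55
position: [0.4549, 0.1119, 0.2064]
tool_rot: [1.338, 1.555, -0.282]
force: [0.1, 0.7, -0.7]
grip_width: -0.0002
```

```bash
python3 - <<'E'
from h import *
s=monitor.observe(); print(s['position'],s['force'],s['clock'])
w=optics.grab_frame('wrist')[:,:,::-1]; cv2.imwrite('pics/w6.png',w)
t=optics.grab_frame('top')[:,:,::-1]; cv2.imwrite('pics/t6.png',cv2.resize(t[180:300,225:350],None,fx=4.8,fy=4.8,interpolation=cv2.INTER_CUBIC))
E
```

```text
[0.45488283 0.1119012  0.20638734] [ 0.05358113  0.74777901 -0.68674578] 17.55
```

View pics/w6.png

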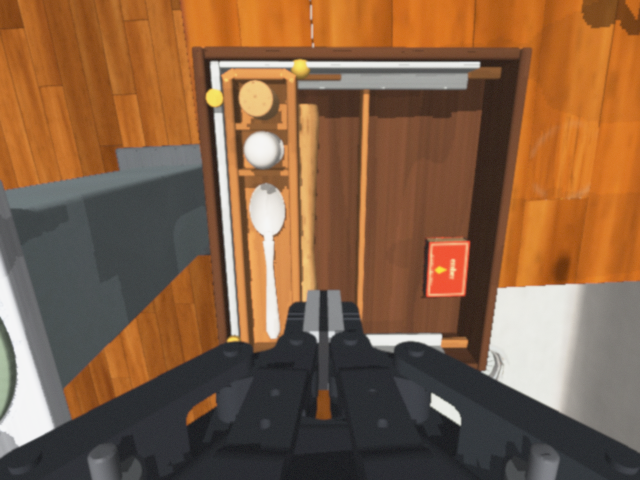

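Emit:
arm_command(
  delta_pos=[
    [0,0,0.8],
    [0,0,0.9],
    [0,0,0.9],
    [0,0,0.9],
    [0,0,0.9],
    [0,0,0],
    [0,0,0],
  ],
  rotation=[
    [0,0,0],
    [0,0,0],
    [0,0,0],
    [0,0,0],
    [0,0,0],
    [0,0,0],
    [0,0,0],
  ],
)

```text
clock: 18.35
position: [0.4434, -0.0244, 0.198]
tool_rot: [0.165, 1.561, -1.453]
force: [-0.5, 0.8, 0.1]
grip_width: 0.0
```

```bash
python3 - <<'E'
from h import *
s=monitor.observe(); print(s['position'],s['clock'])
pc=cam('wrist'); w=optics.grab_frame('wrist')[:,:,::-1]; cv2.imwrite('pics/w7.png',w)
u,v=map(int,proj(pc,[.444,-.002,.055])); print(u,v)
a=cv2.imread('pics/w6.png')[50:150,200:320]; v0=min(max(v-50,0),380); b=w[v0:v0+100,u-70:u+50]
print(u-70,v0)
cv2.imwrite('pics/c7.png',np.hstack([cv2.resize(x,(398,332),interpolation=cv2.INTER_CUBIC) for x in (a,b)]))
E
```

```text
[ 0.44336902 -0.02443033  0.1980429 ] 18.35
322 203
252 153
```

View pics/c7.png

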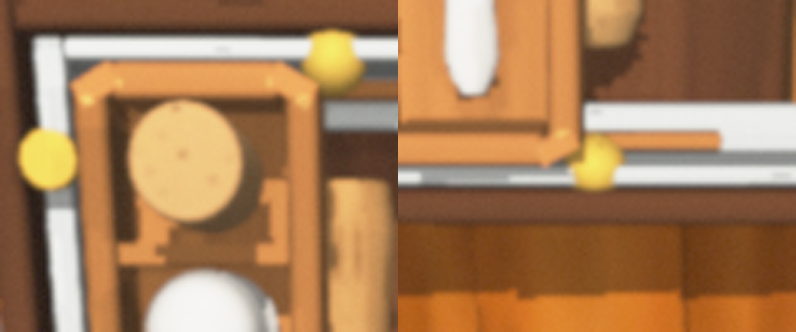

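Both catches appear out behind the tray's rear corners, the left at (332,60) and the right at (597,165) in the crop. Now I'll compare them with the pre-move views numerically.

```bash
python3 - <<'E'
from h import *
def blobs(im,x0,x1,y0,y1):
    h=cv2.cvtColor(im,cv2.COLOR_BGR2HSV); m=cv2.inRange(h,(20,120,90),(32,255,255)); k=np.zeros_like(m); k[y0:y1,x0:x1]=m[y0:y1,x0:x1]
    n,l,s,c=cv2.connectedComponentsWithStats(k)
    for i in range(1,n):
        if s[i,4]>5: print('  ',s[i],c[i].round(2))
for n in ('w3','w4','w5','w6','w7'): print(n); blobs(cv2.imread(f'pics/{n}.png'),0,640,0,470)
t=optics.grab_frame('top')[:,:,::-1]; cv2.imwrite('pics/t7.png',t)
for n in ('top0','t7'): print(n); blobs(cv2.imread(f'pics/{n}.png'),225,350,180,295)
pc=cam('wrist'); print(pc[0]['origin'])
E
```

```text
w3
   [303   0  31  18 438] [318.32   7.19]
   [533   3   3   4   9] [533.89   4.44]
   [166  33  30  31 710] [180.47  48.29]
   [327  42   4   6  12] [328.5   44.33]
   [323  50   4  13  18] [324.56  54.94]
   [510 302  11   9  64] [514.09 305.88]
w4
   [310  36  23  24 380] [321.19  47.7 ]
   [417  59   4   2   6] [418.17  59.33]
   [208  74  22  21 379] [218.22  84.  ]
   [323 273   4   6  16] [324.19 275.69]
   [476 281  10   7  49] [480.02 284.31]
   [317 379  17  19 222] [325.18 387.67]
w5
   [ 93  32  28  25 434] [105.04  45.  ]
   [  0  74  12  21 173] [ 4.2 84.3]
   [323 285  11   6  41] [327.78 287.85]
   [ 59 370  20  19 257] [ 68.19 378.66]
w6
   [291  59  19  19 233] [300.01  68.17]
   [225  79   3   2   6] [226.   79.5]
   [206  89  17  18 249] [214.08  97.72]
   [304 259   3   5  10] [304.9 261. ]
   [436 267   9   6  37] [439.57 269.54]
   [227 336  13   7  59] [232.8  338.88]
w7
   [464 105  11   8  57] [468.88 108.18]
   [219 168  17  17 226] [226.83 176.04]
   [304 194  16  16 166] [311.09 201.77]
top0
   [237 249   5   3  11] [239. 250.]
   [333 256   4   3   8] [334.5 257. ]
   [244 273   4   5  17] [245.53 274.65]
   [323 278   4   5  13] [324.62 280.08]
t7
   [237 249   5   3  11] [239.09 249.82]
   [244 273   4   4  15] [245.4 274.6]
[0.446681   0.04828271 0.32540721]
```

Emit:
arm_command(
  delta_pos=[
    [0,0,1],
    [0,0,1],
    [0,0,1],
    [0,0,1],
    [0,0,1],
    [0,0,1],
    [0,0,0.5],
    [0,0,0],
    [0,0,0],
  ],
  rotation=[
    [0,0,0],
    [0,0,0],
    [0,0,0],
    [0,0,0],
    [0,0,0],
    [0,0,0],
    [0,0,0],
    [0,0,0],
    [0,0,0],
  ],
)

```text
clock: 19.35
position: [0.4379, -0.2165, 0.1969]
tool_rot: [-0.293, 1.562, -1.894]
force: [-0.2, 0.9, 0.0]
grip_width: 0.0002
```

```bash
python3 - <<'E'
from h import *
ims=[optics.grab_frame('top')[:,:,::-1] for _ in range(4)]
im=np.mean(ims,0); cv2.imwrite('pics/t8.png',im)
a=cv2.imread('pics/top0.png').astype(float)
for nm,(x,y) in dict(L=(239,250),R=(334,257)).items():
    for k,I in (('before',a),('after',im)):
        P=I[y-5:y+6,x-7:x+8]; w=np.clip(P[:,:,2]*.5+P[:,:,1]*.5-P[:,:,0]-60,0,None)
        print(nm,k,w.sum().round(),((w.sum(0)*np.arange(x-7,x+8)).sum()/w.sum()).round(2),'\n',w.sum(0).round().astype(int))
cv2.imwrite('pics/c8.png',np.hstack([cv2.resize(I[235:275,x-20:x+20].astype(np.uint8),(320,320),interpolation=cv2.INTER_NEAREST) for x in (239,334) for I in (a,im)][:4])[:, :1280][:, ::2])
E
```

```text
L before 862.0 235.36 
 [280 182  22   0   0  16  95 130 113  24   0   0   0   0   0]
L after 1076.0 236.7 
 [280 183   9   0   0  16  94 126 141 142  45  19   7   6   8]
R before 400.0 334.41 
 [  0   0   0   0   0   0  73 150 120  56   2   0   0   0   0]
R after 784.0 332.58 
 [ 44  42  33  32  68  96 126 159 116  63   6   0   0   0   0][ WARN:0@7.400] global loadsave.cpp:1063 imwrite_ Unsupported depth image for selected encoder is fallbacked to CV_8U.
```

```bash
python3 -c "
from workcell import bot,monitor
print(monitor.observe()['force'],monitor.observe()['qd'].round(3)); print(bot.job_done())"
```

```text
[-0.16107078 -0.19505574  0.13975527] [ 0.004 -0.002  0.002 -0.001 -0.001 -0.001  0.003]
the job is handed in; nothing more can be done
None
```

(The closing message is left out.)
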